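# Hang the inspection board white side out

### The job

The black-and-white inspection board rests in the slanted holder with its black face up. Lift it out, turn it round and hang it by its eye on the side-opening hook, properly down in the throat behind the upturned tip, upright and still, with the white face looking out along the hook towards the tip (the bottle under inspection stands there). Leave the bottles and the jar standing where they are.

Things in the scene. Friction and masses are not known exactly. Their poses are not given: they have to be found in the camera images.
- board_center (a point): centre of the loose inspection board, a rigid panel 120 mm wide, 120 mm high, 8 mm thick, 0.13 kg, one face white, one black. Axes: +x out of the white face, y along the width, +z up to the edge with the eye. It starts leaning in the holder, its top tipped 35 degrees from vertical, black face up. Solid strips beside the eye, 22 to 60 mm from mid-width, can be pinched across the thickness at the top edge
- board_eye (a point): hanging point of the board: apex of the eye's roof, at mid-width and mid-thickness, 18 mm below the top edge (42 mm above the board's centre). The eye is a hole through the thickness, 44 mm wide; its floor is 32 mm below the apex and its roof a shallow V, 8 mm lower at the sides. Axes as the board
- holder: fixed metal holder, slanted rest 104 mm wide on a base plate 115 x 130 mm. Origin on the counter below the middle of the resting board; +x is the side to which the black face looks (the board's top leans to -x), y along the width, z up. The back panel covers the lower 58 mm of the white face, a lip the lowest 13 mm of the black face with 3 mm of play; the board's upper half is free
- hook: fixed hook stand: white base plate 100 x 110 x 12 mm, steel post of 16 mm diameter, at whose top a horizontal steel arm of 8 mm diameter with its axis 190 mm above the counter ends in an upturned tip. Origin on the counter at the post's axis; +x along the arm from the post to the tip, z up. Nothing stands above the arm but the tip
- hook_tip (a point): top of the hook's upturned tip, 50 mm out from the post's axis, 208 mm above the counter. The tip is 8 mm thick and stands 14 mm above the arm's top. Axes as the hook stand
- hook_root (a point): point on the top of the arm at the post's axis, 194 mm above the counter
- hook_throat (a point): middle of the throat: point on the top of the arm, 29 mm out from the post's axis, 194 mm above the counter, where the apex of the board's eye comes to rest. Free arm runs from 8 to 46 mm out
- bottle_a: the bottle under inspection, clear with a white cap, 66 mm diameter, 160 mm tall, beyond the hook's tip, loose; origin at the centre of its underside
- bottle_b: loose clear bottle, 66 mm diameter, 160 mm tall, on one side of the holder; origin at the centre of its underside
- bottle_c: loose clear bottle, 66 mm diameter, 160 mm tall, beside the hook stand; origin at the centre of its underside
- jar: loose amber glass jar with a blue lid, 60 mm diameter, 75 mm tall, on the other side of the holder; origin at the centre of its underside

How it is judged:
By the outcome, as a careful person would: the job done as asked, in the order asked, and still so for the second after the job is handed in, with the robot touching nothing.
It also fails if it takes over 45 s, if anything falls off the work surface, if the arm or the gripper's body presses on something with over 40 N, if the wrist force passes 120 N, or if a joint passes its speed limit or range.

### The arm

A 6-joint arm with a two-finger parallel gripper is mounted at the origin on the work surface. World frame = base frame: x ahead of the robot, y to its left, z up, the work surface at z = 0. Lengths are in mm, angles in rad, forces in N, time in s.
With the tool pointing down it reaches from about 350 to 875 mm from the base axis. Payload 4.2 kg.
Tool frame: the origin (TCP) lies between the finger pads; the fingertips stand 25 mm ahead of it and the grasp point (between the pads) lies 6 mm ahead of it; z points along the fingers, y is the line along which they close (so a half turn about z gives the same grasp; the last joint's range is limited). The gripper opens to 85 mm and grips with 20 to 120 N. Pads are 22 mm wide; open, the fingers measure 114 mm over their backs; the gripper's body (76 mm by 85 mm) begins 54 mm behind the grasp point. The pads swing forward as they close: fully open they stand 13 mm farther back than shut.
Start: joints at [1.422, 0.385, 0.008, 0, -1.194, -0.259], TCP at [247.836, 573.739, 256.312] pointing down, gripper open.
Joint ranges: [-3.14, 3.14], [-1.21, 2.06], [-1.07, 1.41], [-3.16, 2.05], [-2.99, -0.16], [-3.1, 3.1]. Speed limits (rad/s): [2.79, 2.79, 3.14, 3.14, 3.14, 3.14].

### API

Orientations are given as a unit quaternion [x, y, z, w].
In Python, from bench import read_state, get_image, job_done gives the robot as it stands.
- The arm moves only by the tool play_rows, never from a script. Its argument "series" is a list of rows, each a list of 6 numbers: the shift along the world's x, y, z in mm, then the turn, a rotation vector about the world's x, y, z in units of 6 degrees (1.0 is 6 degrees). A call has 1 to 20 rows; each row shifts and turns the commanded pose from where the row before left it; what a row does not reach is not made up. A row lasts 1/12 s, in which the tool goes at most 41.7 mm and 7.16 degrees, less where a joint would pass 70% of its speed; a pose out of reach is approached as far as the arm can. A call is refused whole if a number of a shift passes 41.7 or a number of a turn 1, either way. A call with a gripper value outside its range is refused whole. "gripper" is the opening, from 0 (shut) to 1 (fully open), set as the call begins (left out, the last holds). The fingers move at their own pace and stop on an object; the grip force is fixed at half the most. Time passes only in rows, so rows that do not move let the fingers close. It gives the time, the measured TCP pose, the force, the opening and the grip force at its end, in the units of the state.
- read_state(): the state, without advancing time (a new reading comes with each control period).
- get_image(name): name is "side" or "top" or "wrist"; returns a dict with "image" (400x640x3 uint8, red, green, blue), "fx", "fy", "cx", "cy" (pixels), "dist_coeffs" ([k1, k2, p1, p2, k3] as OpenCV has them; the pictures are not rectified), "eye" and "rotation" of the camera in the world. Camera axes: x right, y down, z forward; pixel columns grow to the right and rows downward; lengths in mm; the calibration is good to about 2 mm. A picture is of the moment at which its call begins. There is no depth.
- job_done(): hands the job in; it is judged then, once.
The state is a dict: "clock": time; "joints": joint angles; "joint_vel": joint speeds; "joint_efforts": joint torques, N m; "position": TCP position; "ee_rot": TCP orientation; "contact_force": force on the tool from outside, world axes, zero at the start; "wrist_torque": the same for the moment, N m; "gripper_width": finger opening in mm; "grasp_force": force on a finger pad.
Only numpy, scipy, OpenCV 4.12 (cv2) and the standard library are available. Lean on these libraries where they do the work, as an engineer would, in place of code of your own. Each camera call takes 0.05 s, during which the arm holds its last target. There are 200 camera calls.

## Working session

There is one attempt and no reset: what is moved stays moved. The work goes in short steps, Python scripts to look and compute and a tool call to move; the robot and the scene stay as the last step left them, time stands still between calls to the robot, and variables do not carry over. Pictures are saved under pics/ and viewed, at most 10 in all, crops included, and the job is handed in when it is done.

Besides the shell and the picture viewer there is one more tool, called by a JSON object that holds its "op" and its "data", one argument or row to a line. play_rows: Moves the arm, as the interface text tells. Its arguments: {"type":"object","properties":{"series":{"type":"array","items":{"type":"array","items":{"type":"number"}}},"gripper":{"type":"number"}},"required":["series"]}

```bash
mkdir -p pics; ls
cat > h.py <<'E'
import numpy as np, cv2
from scipy.spatial.transform import Rotation as R
from bench import read_state, get_image, job_done
def ray(c,uv):
    K=np.array([[c['fx'],0,c['cx']],[0,c['fy'],c['cy']],[0,0,1]])
    p=cv2.undistortPoints(np.array([[uv]],float),K,np.array(c['dist_coeffs'],float))[0,0]
    d=np.array(c['rotation'])@np.array([p[0],p[1],1]); return np.array(c['eye'],float),d/np.linalg.norm(d)
def onz(c,uv,z):
    e,d=ray(c,uv); return e+d*(z-e[2])/d[2]
def tri(c1,u1,c2,u2):
    e1,d1=ray(c1,u1);e2,d2=ray(c2,u2)
    s=np.linalg.lstsq(np.c_[d1,-d2],e2-e1,rcond=None)[0]
    a=e1+s[0]*d1;b=e2+s[1]*d2
    return (a+b)/2,np.linalg.norm(a-b)
def proj(c,P):
    Rm=np.array(c['rotation']).T
    K=np.array([[c['fx'],0,c['cx']],[0,c['fy'],c['cy']],[0,0,1]])
    return cv2.projectPoints(np.array(P,float).reshape(-1,1,3),cv2.Rodrigues(Rm)[0],-Rm@np.array(c['eye'],float),K,np.array(c['dist_coeffs'],float))[0][:,0]
def save(c,n): cv2.imwrite('pics/'+n,c['image'][:,:,::-1])
E
python3 - <<'E'
from h import *
import pickle
d={}
for n in('side','top'):
    c=d[n]=get_image(n); save(c,n+'0.png'); print(n,np.round(c['eye']),np.round(c['rotation'],3).tolist(),c['fx'])
pickle.dump(d,open('c0.pkl','wb'))
print(read_state())
E
```

```text
pics
side [  -48. -1069.   957.] [0.839, -0.247, 0.132, -0.467] 469.8977572602419
top [ 529.  -17. 1150.] [0.707, -0.705, 0.037, -0.037] 419.4007708575557
{'clock': 0.1, 'joints': array([ 1.42160319e+00,  3.85463416e-01,  6.75029945e-03, -4.17837088e-04,
       -1.19398232e+00, -2.58591798e-01]), 'joint_vel': array([-0.00141364, -0.00209121,  0.00276825,  0.00129972,  0.00015209,
       -0.00096281]), 'joint_efforts': array([-7.51367443e-04, -3.93319702e+01,  1.88929796e+01,  4.19794500e+00,
       -2.58243381e-03,  7.71117186e-06]), 'position': array([247.66387188, 573.32115295, 255.33849812]), 'ee_rot': array([ 9.79269775e-01, -2.02558062e-01, -1.41983642e-04,  9.58749344e-04]), 'contact_force': array([-0.08312054, -0.04852356,  0.03263415]), 'wrist_torque': array([-0.00988748, -0.02795359, -0.01901546]), 'grasp_force': 0.0, 'gripper_width': 85.21039199041108}
```

View pics/side0.png

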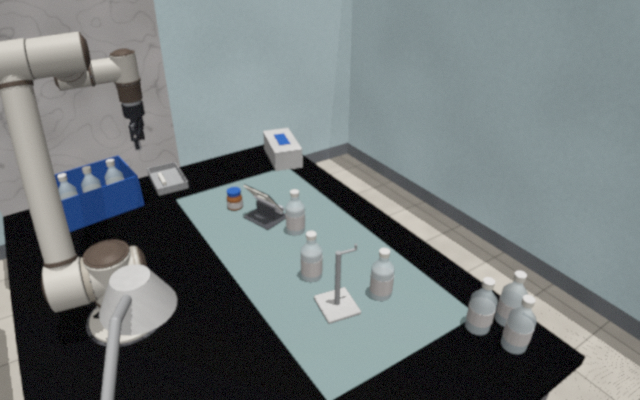

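View pics/top0.png

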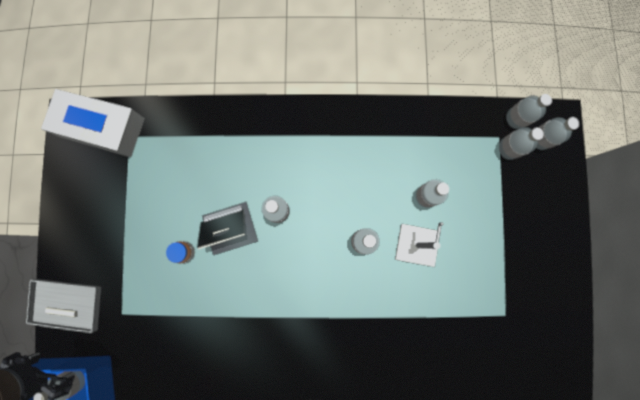

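The side view shows the holder near (265,210) and the hook post at (338,275), with its arm running to (355,248). In the top view the holder is at (228,230), the jar at (180,252), bottle_b at (275,208), bottle_c at (365,241), the hook at (418,245) with its tip near (440,228), and bottle_a at (433,193). Next I'll enlarge crops of these.

Run:
```python
from h import *
import pickle
d=pickle.load(open('c0.pkl','rb'))
def crop(n,x,y,w,h,s):
    return cv2.resize(d[n]['image'][y:y+h,x:x+w,::-1],None,fx=s,fy=s,interpolation=cv2.INTER_CUBIC)
a=np.hstack([crop('top',185,190,80,60,5),crop('top',390,210,80,60,5)])
b=np.hstack([crop('side',225,175,80,60,5),crop('side',305,235,80,60,5)])
m=np.vstack([a,b]); cv2.imwrite('pics/m.png',np.clip(m.astype(float)*1.5,0,255).astype(np.uint8)); print(m.shape)
```

```text
(600, 800, 3)
```

View pics/m.png

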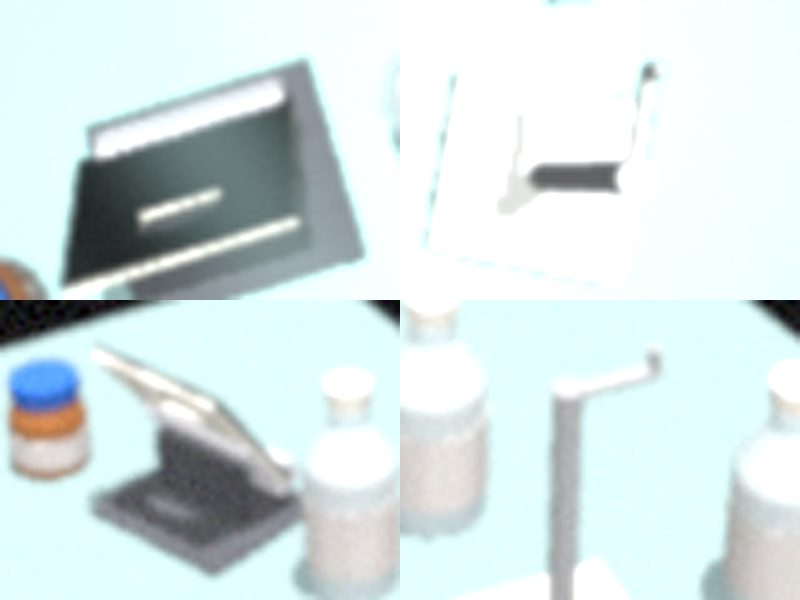

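The mosaic shows the board's light top edge in the top view, from px (197.6,247.6) to (244.6,234.4), so its top leans towards the robot. The lip is at (204,219)–(242,208). The hook tip is at top px (520.2,224.5), with the arm running to (514,245). `rotation` is a quaternion, so I'll fix the helper and compute positions.

```bash
sed -i "s/np.array(c\['rotation'\])/rot(c)/" h.py
cat >> h.py <<'E'
def rot(c): return R.from_quat(c['rotation']).as_matrix()
E
python3 - <<'E'
from h import *
import pickle
d=pickle.load(open('c0.pkl','rb'));T,S=d['top'],d['side']
np.set_printoptions(precision=1,suppress=True)
t=lambda x,y:(185+x/5,190+y/5); t2=lambda x,y:(390+(x-400)/5,210+y/5)
s=lambda x,y:(225+x/5,175+(y-300)/5); s2=lambda x,y:(305+(x-400)/5,235+(y-300)/5)
# hook
tip=onz(T,t2(650,70),208); root=onz(T,t2(627,178),194)
print('tip',tip,'root',root,np.linalg.norm((tip-root)[:2]))
print('tri tip',tri(T,t2(650,70),S,s2(655,348)),'root',tri(T,t2(627,178),S,s2(567,384)))
print('side onz tip',onz(S,s2(655,348),208),'root',onz(S,s2(567,384),194))
# white plate corners
m=(T['image'].min(2)>175).astype(np.uint8); 
for z in (90,100,110,120):
    a=onz(T,t(63,290),z);b=onz(T,t(298,222),z);print(z,a,b,np.linalg.norm(a-b),np.degrees(np.arctan2(*(b-a)[:2])))
print('corner tri', tri(T,t(63,288),S,s(97,350)))
# holder base corners z~?
for p in [(305,60),(365,258),(88,130)]: print('base',onz(T,t(*p),5))
for n,uv in [('capA',(441,188)),('capB',(271,206)),('capC',(370,241))]: print(n,onz(T,uv,160))
print('jar',onz(T,(179,252),75))
ctr=[(c,) for c in ()]
E
```

```text
tip [ 572.  -291.5  208. ] root [ 523.2 -283.7  194. ] 49.38808736181105
tri tip (array([ 573.9, -293.9,  203.6]), np.float64(4.1737454182993945)) root (array([ 524.6, -284.4,  194.8]), np.float64(3.342046870637419))
side onz tip [ 572.4 -299.1  208. ] root [ 526.8 -284.2  194. ]
90 [514.9 290.5  90. ] [550.2 170.7  90. ] 124.85914936168508 163.58337758018664
100 [515.  287.6 100. ] [550.  168.9 100. ] 123.6809061551927 163.58337758018658
110 [515.2 284.7 110. ] [549.8 167.2 110. ] 122.50266294870045 163.5833775801866
120 [515.3 281.8 120. ] [549.6 165.4 120. ] 121.32441974220815 163.5833775801866
corner tri (array([517.7, 278.9, 127.4]), np.float64(2.9403830892357394))
base [640.8 183.6   5. ]
base [532.5 148.7   5. ]
base [601.7 303.5   5. ]
capA [ 660.6 -310.2  160. ]
capB [616.3  96.6 160. ]
capC [ 534.2 -137.5  160. ]
jar [503.9 343.5  75. ]
```

```bash
cat >> h.py <<'E'
s35,c35=np.sin(np.radians(35)),np.cos(np.radians(35))
M=np.array([[0,1,0],[1,0,0],[0,0,-1.]])
def Rboard(az,tilt):  # az: azimuth of white normal; tilt: top tipped (deg) toward white side
    return (R.from_euler('z',az,degrees=True)*R.from_euler('y',tilt,degrees=True)).as_matrix()
def plan(pos,Rt,st=None):
    st=st or read_state(); dp=np.array(pos)-st['position']
    rv=(R.from_matrix(Rt)*R.from_quat(st['ee_rot']).inv()).as_rotvec(degrees=True)/6
    print('at',np.round(st['position'],1),'goto',np.round(pos,1),'dp',np.round(dp,1),'turn',np.round(rv,2),'n>=',np.linalg.norm(dp)/30,np.linalg.norm(rv)/.9,'j',np.round(st['joints'],2))
E
python3 - <<'E'
from h import *
Rb=Rboard(196.7,35); print(np.round(Rb,2))
top=np.array([532.4,223.5,121]); 
for back in (120,60):
    g=top+Rb[:,1]*(-41)+Rb[:,2]*back
    plan(g+6*Rb[:,2],Rb@M)
E
```

```text
[[-0.78  0.29 -0.55]
 [-0.24 -0.96 -0.16]
 [-0.57  0.    0.82]]
at [247.7 573.3 255.3] goto [451.4 242.  224.2] dp [ 203.7 -331.3  -31.1] turn [ 4.01 -4.51 -8.05] n>= 13.006289045909348 11.181541980021787 j [ 1.42  0.39  0.01 -0.   -1.19 -0.26]
at [247.7 573.3 255.3] goto [484.4 251.9 175.1] dp [ 236.7 -321.4  -80.3] turn [ 4.01 -4.51 -8.05] n>= 13.572232716143885 11.181541980021787 j [ 1.42  0.39  0.01 -0.   -1.19 -0.26]
```

{"op": "play_rows", "data": {
  "series": [
    [12.7,-20.7,-1.9,0.25,-0.28,-0.5],
    [12.7,-20.7,-1.9,0.25,-0.28,-0.5],
    [12.7,-20.7,-1.9,0.25,-0.28,-0.5],
    [12.7,-20.7,-1.9,0.25,-0.28,-0.5],
    [12.7,-20.7,-1.9,0.25,-0.28,-0.5],
    [12.7,-20.7,-1.9,0.25,-0.28,-0.5],
    [12.7,-20.7,-1.9,0.25,-0.28,-0.5],
    [12.7,-20.7,-1.9,0.25,-0.28,-0.5],
    [12.7,-20.7,-1.9,0.25,-0.28,-0.5],
    [12.7,-20.7,-1.9,0.25,-0.28,-0.5],
    [12.7,-20.7,-1.9,0.25,-0.28,-0.5],
    [12.7,-20.7,-1.9,0.25,-0.28,-0.5],
    [12.7,-20.7,-1.9,0.25,-0.28,-0.5],
    [12.7,-20.7,-1.9,0.25,-0.28,-0.5],
    [12.7,-20.7,-1.9,0.25,-0.28,-0.5],
    [12.7,-20.7,-1.9,0.25,-0.28,-0.5],
    [0,0,0,0,0,0],
    [0,0,0,0,0,0]
  ],
  "gripper": 0.7
}}

```text
clock: 1.6
position: [444.7, 263.9, 233.7]
ee_rot: [0.785, -0.548, 0.174, -0.23]
contact_force: [0.6, 0.4, 0.1]
gripper_width: 59.7
grasp_force: 0.0
```

Run:
```python
from h import *
import pickle
c=get_image('wrist'); save(c,'w1.png'); pickle.dump(c,open('w1.pkl','wb'))
Rb=Rboard(196.7,35);top=np.array([532.4,223.5,121])
print(np.round(proj(c,[top-60*Rb[:,1],top+60*Rb[:,1],top-41*Rb[:,1],top-120*Rb[:,2]])),c['eye'])
plan(top-41*Rb[:,1]+126*Rb[:,2],Rb@M)
```

```text
[[323. 193.]
 [333.  29.]
 [324. 170.]
 [322. 111.]] [410.44113135 171.61898167 332.33645964]
at [444.4 265.3 234. ] goto [451.4 242.  224.2] dp [  7.  -23.3  -9.8] turn [ 0.26 -0.18 -0.54] n>= 0.8726263484359098 0.697769142277394 j [ 0.7   0.01 -0.97  1.4  -0.21 -1.68]
```

View pics/w1.png

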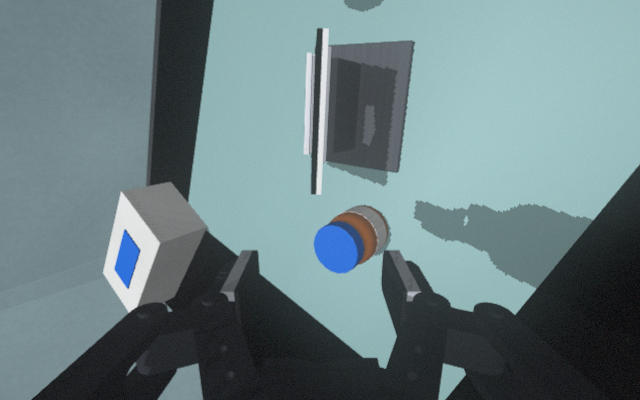

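The wrist view shows the board's white top edge from about (326,29) to (319,193), the jar at (340,245) and both fingers clear. Joint 5 is close to its limit here, so I'll fit a quick kinematic model and refine the edge.

```bash
cat > kin.py <<'E'
from h import *
from scipy.optimize import least_squares
import itertools
rr=lambda ax,a:R.from_euler(ax,a).as_matrix()
def fk(j,p,s4=1,e_after=1):
    h,L2,a3,d4,e4,e5,d6=p
    A=rr('z',j[0]);x=np.array([0,0,h])
    B=A@rr('y',j[1]); x=x+B@[0,0,L2]
    C=B@rr('y',-j[2]); x=x+C@[d4,0,a3]
    D=C@rr('x',s4*j[3]); x=x+D@[0,e4,0]
    E=D@rr('y',-j[4]); x=x+E@[d6,e5,0]
    # at j6: tool z = E x-axis ; tool x yaw -90
    F=E@np.array([[0,0,1],[-1,0,0],[0,-1,0.]])@rr('z',-j[5]) 
    return x,F
E
python3 - <<'E'
from kin import *
import pickle
st=read_state()
data=[(np.array([1.42160319e+00,3.85463416e-01,6.75029945e-03,-4.178e-04,-1.19398232e+00,-2.58591798e-01]),np.array([247.66387188,573.32115295,255.33849812]),[ 9.79269775e-01,-2.02558062e-01,-1.41983642e-04,9.58749344e-04]),(st['joints'],st['position'],st['ee_rot'])]
pickle.dump(data,open('kd.pkl','wb'))
print(np.round(st['joints'],3))
for s4 in(1,-1):
    for j,x,q in data:
        F=fk(j,[1]*7,s4)[1]; print(s4,np.round((R.from_matrix(F).inv()*R.from_quat(q)).as_rotvec(degrees=True),1))
T=pickle.load(open('c0.pkl','rb'))['top'];W=pickle.load(open('w1.pkl','rb'))
g=W['image'].min(2)
for r in(40,80,120,160,185): print(r,g[r,304:336].tolist())
col=W['image'].min(2)[:,315:330].max(1); print(col[22:36].tolist(),col[186:202].tolist())
E
```

```text
[ 0.7    0.012 -0.973  1.4   -0.21  -1.683]
1 [-0. -0.  0.]
1 [  33.3   -3.8 -156.9]
-1 [-0. -0.  0.]
-1 [0. 0. 0.]
40 [147, 147, 147, 150, 151, 148, 149, 148, 149, 151, 148, 138, 91, 57, 51, 51, 47, 69, 159, 225, 225, 226, 226, 218, 181, 149, 150, 148, 148, 149, 147, 149]
80 [148, 177, 223, 225, 222, 217, 197, 148, 162, 156, 111, 53, 53, 50, 51, 50, 119, 203, 228, 228, 226, 223, 201, 159, 158, 139, 76, 71, 72, 71, 70, 69]
120 [182, 225, 221, 218, 219, 203, 143, 164, 140, 62, 56, 53, 54, 52, 89, 178, 226, 228, 228, 223, 202, 158, 155, 136, 80, 73, 75, 73, 75, 73, 72, 57]
160 [148, 153, 155, 153, 151, 149, 142, 106, 55, 54, 57, 54, 67, 159, 229, 229, 228, 227, 217, 161, 161, 140, 81, 70, 74, 71, 72, 74, 73, 75, 73, 73]
185 [153, 155, 154, 150, 150, 152, 136, 82, 55, 52, 54, 66, 157, 228, 229, 230, 223, 200, 151, 152, 152, 151, 154, 152, 150, 157, 151, 151, 153, 151, 153, 155]
[151, 151, 151, 151, 151, 150, 201, 226, 227, 227, 226, 228, 226, 227] [228, 228, 228, 228, 229, 229, 228, 229, 203, 154, 154, 156, 154, 154, 154, 154]
```

Run:
```python
from kin import *
import pickle
data=pickle.load(open('kd.pkl','rb'))
np.set_printoptions(precision=1,suppress=True)
for a3 in (0,None):
    f=lambda q:np.concatenate([fk(j,[q[0],q[1],q[5] if a3 is None else 0,q[2],0,q[3],q[4]],-1)[0]-x for j,x,_ in data]+[0.001*(q-[185,410,430,130,300,0])])
    r=least_squares(f,[185,410,430,130,300,0]);print(r.x,r.fun[:6])
T=pickle.load(open('c0.pkl','rb'))['top'];W=pickle.load(open('w1.pkl','rb'))
t=lambda x,y:(185+x/5,190+y/5)
a=tri(T,t(63,289),W,(318,194));b=tri(T,t(299,222),W,(325.7,28)); print(a,b)
w=b[0]-a[0];print(np.linalg.norm(w),(a[0]+b[0])/2,np.degrees(np.arctan2(w[0],-w[1])))
for z in(110,115,120,125): 
    p=onz(W,(318,194),z);q=onz(W,(325.7,28),z);print(z,p,q,np.linalg.norm(p-q),np.degrees(np.arctan2((q-p)[0],-(q-p)[1])))
```

```text
[ 160.6  564.9  421.8 -159.8  272.7    0. ] [-0. -0.  0.  0.  0. -0.]
[ 160.7  564.9  421.8 -159.8  272.7   -0. ] [ 0. -0.  0.  0. -0. -0.]
(array([515.7, 279.8, 128.2]), np.float64(0.8023549323996724)) (array([549.9, 165.2, 128.7]), np.float64(3.676369931243703))
119.64059459763946 [532.8 222.5 128.5] 16.6142598936716
110 [525.  289.9 110. ] [563.6 166.4 110. ] 129.31904096530937 17.35794517582546
115 [522.4 287.2 115. ] [560.1 166.6 115. ] 126.41085754868857 17.35794517582546
120 [519.8 284.6 120. ] [556.7 166.7 120. ] 123.50267413206782 17.357945175825506
125 [517.3 281.9 125. ] [553.2 166.8 125. ] 120.594490715447 17.357945175825453
```

```bash
cat >> kin.py <<'E'
P=[160.65,564.9,0,421.8,0,-159.8,272.7]
lo=np.array([-3.14,-1.21,-1.07,-3.16,-2.99,-3.1]);hi=np.array([3.14,2.06,1.41,2.05,-.16,3.1])
def ik(x,F,j0):
    def f(j):
        a,B=fk(j,P,-1); return np.r_[(a-x)/100,(R.from_matrix(B).inv()*R.from_matrix(F)).as_rotvec()]
    r=least_squares(f,np.clip(j0,lo+.001,hi-.001),bounds=(lo,hi)); return r.x,np.abs(r.fun).max()
TOP=np.array([532.9,222.5,127.]); AZH=17.; ROOT=np.array([524.,-284.,0]); AZK=-10.
def tool(center,Rb,side,beta,flip=0,depth=12):
    # tool pose from board pose; beta>0: tool body leans to the outer side
    Rt=Rb@M
    if flip: Rt=Rt@np.diag([-1,-1,1.])
    Rt=R.from_rotvec(Rb[:,0]*np.radians(-beta*np.sign(side))).as_matrix()@Rt
    g=center+Rb@np.array([0,side,60-depth]); return g-6*Rt[:,2],Rt
RB0=Rboard(AZH+180,35); C0=TOP-60*RB0[:,2]
def hookpose(hx,zapex): # board centre with apex at height, hx along hook
    d=np.array([np.cos(np.radians(AZK)),np.sin(np.radians(AZK)),0]); 
    return ROOT+hx*d+np.array([0,0,zapex-42]), Rboard(AZK,0)
E
python3 - <<'E'
from kin import *
np.set_printoptions(precision=2,suppress=True)
rng=np.random.default_rng(0)
now=read_state()['joints']
for side in(41,-41):
  for flip in (0,1):
    for beta in (-30,0,20,35,50):
      wp=[(C0+60*RB0[:,2],RB0),(C0,RB0),(C0+[0,0,80],RB0),hookpose(68,213),hookpose(29,194)]
      best=None
      for t in range(6):
        j=now if t==0 else rng.uniform(lo,hi); out=[];e=0
        for c,Rb in wp:
            x,F=tool(c,Rb,side,beta,flip); j,er=ik(x,F,j); e=max(e,er); out.append(j)
            if er>.01: break
        if e<.01:
            out=np.array(out); mar=np.minimum(out-lo,hi-out).min(); 
            if best is None or mar>best[0]: best=(mar,out)
      if best is not None: print(side,flip,beta,best[0]);print(best[1]) if best[0]>.15 else 0
E
```

```text
41 0 20 0.2547593004449763
[[ 0.39  0.19 -0.42 -0.77 -0.43  0.65]
 [ 0.34  0.32 -0.36 -0.91 -0.41  0.83]
 [ 0.41  0.2  -0.35 -0.66 -0.47  0.51]
 [-0.02  0.43 -0.18  0.4  -1.05  2.77]
 [-0.02  0.39 -0.31  0.42 -0.97  2.73]]
41 0 35 0.601797437236852
[[ 0.14  0.29 -0.3  -1.07 -0.82  1.06]
 [ 0.13  0.41 -0.25 -1.13 -0.79  1.16]
 [ 0.17  0.28 -0.21 -1.   -0.84  0.94]
 [ 0.04  0.45 -0.32  0.7  -1.07  2.5 ]
 [ 0.05  0.41 -0.45  0.72 -1.    2.43]]
41 0 50 0.5309808536963052
[[ 0.01  0.41 -0.21 -1.18 -1.14  1.23]
 [ 0.01  0.53 -0.16 -1.21 -1.11  1.3 ]
 [ 0.03  0.4  -0.12 -1.15 -1.16  1.12]
 [ 0.08  0.5  -0.42  0.94 -1.16  2.26]
 [ 0.09  0.47 -0.54  0.97 -1.12  2.18]]
41 1 20 0.2547593053614202
[[ 0.39  0.19 -0.42 -0.77 -0.43 -2.5 ]
 [ 0.34  0.32 -0.36 -0.91 -0.41 -2.31]
 [ 0.41  0.2  -0.35 -0.66 -0.47 -2.63]
 [-0.02  0.43 -0.18  0.4  -1.05 -0.37]
 [-0.02  0.39 -0.31  0.42 -0.97 -0.42]]
41 1 35 0.624099247186092
[[ 0.14  0.29 -0.3  -1.07 -0.82 -2.08]
 [ 0.13  0.41 -0.25 -1.13 -0.79 -1.98]
 [ 0.17  0.28 -0.21 -1.   -0.84 -2.21]
 [ 0.04  0.45 -0.32  0.7  -1.07 -0.64]
 [ 0.05  0.41 -0.45  0.72 -1.   -0.71]]
-41 0 -30 0.3859593471237288
[[ 0.41  0.23 -0.37 -1.   -0.55  0.83]
 [ 0.36  0.36 -0.31 -1.12 -0.55  0.99]
 [ 0.43  0.23 -0.29 -0.9  -0.58  0.69]
 [-0.11  0.45 -0.27  0.64 -0.99  2.68]
 [-0.12  0.41 -0.4   0.68 -0.92  2.62]]
-41 1 -30 0.3859593471237287
[[ 0.41  0.23 -0.37 -1.   -0.55 -2.32]
 [ 0.36  0.36 -0.31 -1.12 -0.55 -2.15]
 [ 0.43  0.23 -0.29 -0.9  -0.58 -2.45]
 [-0.11  0.45 -0.27  0.64 -0.99 -0.46]
 [-0.12  0.41 -0.4   0.68 -0.92 -0.52]]
```

```bash
cat >> kin.py <<'E'
lim=.7/12*np.array([2.79,2.79,3.14,3.14,3.14,3.14])
def simpath(x,F,j,segs):
    """segs: (name,pos,rot,n,[rotvec units override]); prints rows"""
    for s in segs:
        name,x1,F1,n=s[:4]
        rv=(R.from_matrix(F1)*R.from_matrix(F).inv()).as_rotvec(degrees=True) if len(s)<5 else np.array(s[4])*6.
        dx=(x1-x)/n; worst=0; er=0;mar=9
        for k in range(n):
            x=x+dx;F=R.from_rotvec(rv/n,degrees=True).as_matrix()@F
            jn,e=ik(x,F,j); worst=max(worst,(np.abs(jn-j)/lim).max());er=max(er,e);j=jn;mar=min(mar,np.minimum(j-lo,hi-j).min())
        print(name,'n',n,'row',np.round(np.r_[dx,rv/n/6],2).tolist(),'load %.2f err %.3f mar %.2f'%(worst,er,mar),'j',np.round(j,2),'x',np.round(x))
    return x,F,j
E
python3 - <<'E'
from kin import *
np.set_printoptions(suppress=True)
st=read_state(); x,F,j=st['position'],R.from_quat(st['ee_rot']).as_matrix(),st['joints']
b=35
T=lambda c,Rb:tool(c,Rb,41,b)
Cv=C0+np.array([-60,-30,160]); 
S=[('via',*T(Cv,Rboard(197,0)),18),
('pre',*T(C0+55*RB0[:,2],RB0),14),
('grasp',*T(C0,RB0),8),
('lift',*T(C0+60*RB0[:,2],RB0),8)]
h1=hookpose(95,330)[0]; 
S+=[('up',*T(C0+60*RB0[:,2]+[-60,0,120],Rboard(197,0)),12),
('turn',*T(np.array([560,-60,330.]),Rboard(350-76.5,0)),16,(0,0,76.5/6)),
('turn2',*T(np.r_[hookpose(68,0)[0][:2],330],Rboard(350,0)),16,(0,0,76.5/6)),
('down',*T(*hookpose(68,213)),10),
('in',*T(*hookpose(29,213)),8),
('lower',*T(*hookpose(29,194)),5)]
simpath(x,F,j,S)
E
```

```text
via n 18 row [4.13, -5.84, 3.16, 0.21, 0.39, 0.07] load 1.86 err 0.000 mar 0.08 j [ 0.25  0.29  0.05 -0.62 -1.41  0.17] x [519. 160. 291.]
pre n 14 row [0.06, 0.85, -8.89, 0.12, -0.4, 0.0] load 0.54 err 0.000 mar 0.66 j [ 0.14  0.3  -0.3  -1.07 -0.82  1.07] x [520. 172. 166.]
grasp n 8 row [3.77, 1.15, -5.63, -0.0, 0.0, 0.0] load 0.09 err 0.000 mar 0.63 j [ 0.13  0.41 -0.25 -1.13 -0.79  1.16] x [550. 181. 121.]
lift n 8 row [-4.11, -1.26, 6.14, -0.0, -0.0, 0.0] load 0.10 err 0.000 mar 0.63 j [ 0.14  0.29 -0.3  -1.07 -0.82  1.06] x [517. 171. 170.]
up n 12 row [-2.58, 0.74, 10.8, -0.14, 0.46, 0.0] load 0.64 err 0.000 mar 0.68 j [ 0.3   0.23 -0.   -0.62 -1.38  0.13] x [486. 180. 300.]
turn n 16 row [7.4, -14.83, 5.19, 0.0, 0.0, 0.8] load 0.56 err 0.000 mar 0.82 j [ 0.15  0.61  0.59 -0.06 -2.16  1.47] x [604. -57. 383.]
turn2 n 16 row [-0.35, -12.17, 0.0, 0.0, 0.0, 0.8] load 0.54 err 0.000 mar 0.38 j [ 0.05  0.36 -0.05  0.61 -1.36  2.72] x [ 599. -252.  383.]
down n 10 row [-0.0, 0.0, -15.9, 0.0, -0.0, -0.0] load 0.17 err 0.000 mar 0.40 j [ 0.04  0.45 -0.32  0.7  -1.07  2.5 ] x [ 599. -252.  224.]
in n 8 row [-4.8, 0.85, -0.0, -0.0, 0.0, -0.0] load 0.07 err 0.000 mar 0.61 j [ 0.05  0.39 -0.42  0.71 -1.04  2.46] x [ 560. -245.  224.]
lower n 5 row [0.0, 0.0, -3.8, -0.0, 0.0, -0.0] load 0.04 err 0.000 mar 0.62 j [ 0.05  0.41 -0.45  0.72 -1.    2.43] x [ 560. -245.  205.]
```

{"op": "play_rows", "data": {
  "series": [
    [3.7,-5.3,2.9,0.19,0.35,0.06],
    [3.7,-5.3,2.9,0.19,0.35,0.06],
    [3.7,-5.3,2.9,0.19,0.35,0.06],
    [3.7,-5.3,2.9,0.19,0.35,0.06],
    [3.7,-5.3,2.9,0.19,0.35,0.06],
    [3.7,-5.3,2.9,0.19,0.35,0.06],
    [3.7,-5.3,2.9,0.19,0.35,0.06],
    [3.7,-5.3,2.9,0.19,0.35,0.06],
    [3.7,-5.3,2.9,0.19,0.35,0.06],
    [3.7,-5.3,2.9,0.19,0.35,0.06],
    [3.7,-5.3,2.9,0.19,0.35,0.06],
    [3.7,-5.3,2.9,0.19,0.35,0.06],
    [3.7,-5.3,2.9,0.19,0.35,0.06],
    [3.7,-5.3,2.9,0.19,0.35,0.06],
    [3.7,-5.3,2.9,0.19,0.35,0.06],
    [3.7,-5.3,2.9,0.19,0.35,0.06],
    [3.7,-5.3,2.9,0.19,0.35,0.06],
    [3.7,-5.3,2.9,0.19,0.35,0.06],
    [3.7,-5.3,2.9,0.19,0.35,0.06],
    [3.7,-5.3,2.9,0.19,0.35,0.06]
  ]
}}

```text
clock: 3.32
position: [519.0, 169.5, 292.8]
ee_rot: [0.776, -0.568, -0.203, -0.185]
contact_force: [0.7, -0.5, 0.2]
gripper_width: 59.7
grasp_force: 0.0
```

Run:
```python
from kin import *
np.set_printoptions(suppress=True)
st=read_state(); x,F,j=st['position'],R.from_quat(st['ee_rot']).as_matrix(),st['joints'];print(j,x)
T=lambda c,Rb:tool(c,Rb,41,35)
simpath(x,F,j,[('pre',*T(C0+55*RB0[:,2],RB0),18)])
```

```text
[ 0.29893283  0.25376543  0.01747133 -0.57366617 -1.31831854  0.14998786] [519.01724545 169.45346016 292.78037192]
pre n 18 row [0.03, 0.14, -7.03, 0.11, -0.27, 0.01] load 0.42 err 0.000 mar 0.66 j [ 0.14  0.3  -0.3  -1.07 -0.82  1.07] x [520. 172. 166.]
```

{"op": "play_rows", "data": {
  "series": [
    [0,0.1,-7,0.11,-0.27,0.01],
    [0,0.1,-7,0.11,-0.27,0.01],
    [0,0.1,-7,0.11,-0.27,0.01],
    [0,0.1,-7,0.11,-0.27,0.01],
    [0,0.1,-7,0.11,-0.27,0.01],
    [0,0.1,-7,0.11,-0.27,0.01],
    [0,0.1,-7,0.11,-0.27,0.01],
    [0,0.1,-7,0.11,-0.27,0.01],
    [0,0.1,-7,0.11,-0.27,0.01],
    [0,0.1,-7,0.11,-0.27,0.01],
    [0,0.1,-7,0.11,-0.27,0.01],
    [0,0.1,-7,0.11,-0.27,0.01],
    [0,0.1,-7,0.11,-0.27,0.01],
    [0,0.1,-7,0.11,-0.27,0.01],
    [0,0.1,-7,0.11,-0.27,0.01],
    [0,0.1,-7,0.11,-0.27,0.01],
    [0,0.1,-7,0.11,-0.27,0.01],
    [0,0.1,-7,0.11,-0.27,0.01],
    [0,0,0,0,0,0],
    [0,0,0,0,0,0]
  ]
}}

```text
clock: 4.98
position: [519.5, 169.5, 166.3]
ee_rot: [0.782, -0.475, -0.059, -0.398]
contact_force: [0.6, 0.2, 0.4]
gripper_width: 59.9
grasp_force: 0.0
```

Run:
```python
from kin import *
import pickle
np.set_printoptions(suppress=True)
st=read_state(); x,F,j=st['position'],R.from_quat(st['ee_rot']).as_matrix(),st['joints'];print(j,x)
T=lambda c,Rb:tool(c,Rb,41,35)
simpath(x,F,j,[('grasp',*T(C0,RB0),12)])
c=get_image('wrist'); save(c,'w2.png');pickle.dump(c,open('w2.pkl','wb'))
print(np.round(proj(c,[TOP-60*RB0[:,1],TOP+60*RB0[:,1],TOP+41*RB0[:,1]])))
```

```text
[ 0.14047104  0.29194529 -0.29889008 -1.06477154 -0.80891588  1.04782537] [519.45574623 169.52485846 166.26839358]
grasp n 12 row [2.53, 0.97, -3.76, 0.0, -0.01, 0.01] load 0.06 err 0.000 mar 0.63 j [ 0.13  0.41 -0.25 -1.13 -0.79  1.16] x [550. 181. 121.]
[[321. 287.]
 [319. 187.]
 [319. 210.]]
```

View pics/w2.png

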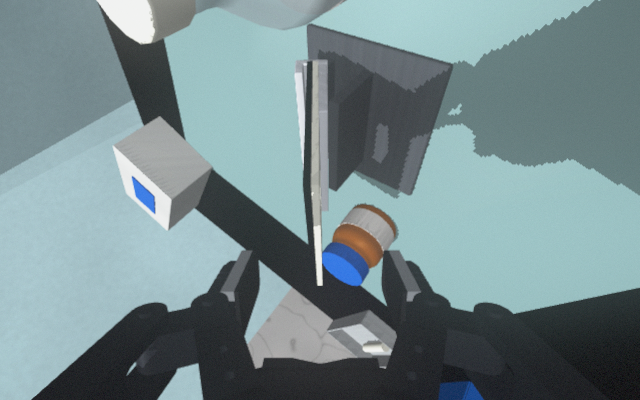

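The wrist view shows the board's free top edge running from (316,188) to (320,285), within about 2 px of the prediction and centred between the fingers. The jar at (345,265) is well behind it. Next I'll descend and close the fingers.

{"op": "play_rows", "data": {
  "series": [
    [2.6,1,-3.7,0,0,0],
    [2.6,1,-3.7,0,0,0],
    [2.6,1,-3.7,0,0,0],
    [2.6,1,-3.7,0,0,0],
    [2.6,1,-3.7,0,0,0],
    [2.6,1,-3.7,0,0,0],
    [2.6,1,-3.7,0,0,0],
    [2.6,1,-3.7,0,0,0],
    [2.6,1,-3.7,0,0,0],
    [2.6,1,-3.7,0,0,0],
    [2.6,1,-3.7,0,0,0],
    [2.6,1,-3.7,0,0,0],
    [0,0,0,0,0,0],
    [0,0,0,0,0,0]
  ]
}}

```text
clock: 6.2
position: [550.9, 179.0, 121.6]
ee_rot: [0.782, -0.476, -0.058, -0.398]
contact_force: [0.8, -0.6, 0.3]
gripper_width: 59.8
grasp_force: 0.0
```

{"op": "play_rows", "data": {
  "series": [
    [0,0,0,0,0,0],
    [0,0,0,0,0,0],
    [0,0,0,0,0,0],
    [0,0,0,0,0,0],
    [0,0,0,0,0,0],
    [0,0,0,0,0,0],
    [0,0,0,0,0,0],
    [0,0,0,0,0,0],
    [0,0,0,0,0,0],
    [0,0,0,0,0,0]
  ],
  "gripper": 0
}}

```text
clock: 7.03
position: [552.4, 179.3, 123.4]
ee_rot: [0.782, -0.475, -0.057, -0.399]
contact_force: [3.1, 1.1, 5.9]
gripper_width: 7.2
grasp_force: 58.8
```

{"op": "play_rows", "data": {
  "series": [
    [-3.3,-1,4.9,0,0,0],
    [-3.3,-1,4.9,0,0,0],
    [-3.3,-1,4.9,0,0,0],
    [-3.3,-1,4.9,0,0,0],
    [-3.3,-1,4.9,0,0,0],
    [-3.3,-1,4.9,0,0,0],
    [-3.3,-1,4.9,0,0,0],
    [-3.3,-1,4.9,0,0,0],
    [-3.3,-1,4.9,0,0,0],
    [-3.3,-1,4.9,0,0,0],
    [-3.3,-1,4.9,0,0,0],
    [0,0,8,0,0,0],
    [0,0,10,0,0,0],
    [0,0,10,0,0,0]
  ]
}}

```text
clock: 8.2
position: [513.1, 167.7, 203.1]
ee_rot: [0.782, -0.477, -0.059, -0.397]
contact_force: [0.3, -0.3, -1.2]
gripper_width: 6.9
grasp_force: 58.4
```

Run:
```python
from kin import *
np.set_printoptions(suppress=True)
st=read_state(); x,F,j=st['position'],R.from_quat(st['ee_rot']).as_matrix(),st['joints'];print(j,x,st['contact_force'],st['gripper_width'])
T=lambda c,Rb:tool(c,Rb,41,35)
simpath(x,F,j,[('up',*T(C0+60*RB0[:,2]+[-60,0,120],Rboard(197,0)),16),
('turn',*T(np.array([560,-60,330.]),Rboard(350-76.5,0)),20,(0,0,76.5/6)),
('turn2',*T(np.r_[hookpose(68,0)[0][:2],330],Rboard(350,0)),20,(0,0,76.5/6)),])
```

```text
[ 0.16095635  0.22282025 -0.28821549 -0.99870634 -0.83401867  0.93602895] [513.12814955 167.70064458 203.06146528] [ 0.30757198 -0.27662489 -1.22186758] 6.919569891424184
up n 16 row [-1.7, 0.77, 6.05, -0.1, 0.34, 0.01] load 0.42 err 0.000 mar 0.69 j [ 0.3   0.23 -0.   -0.62 -1.38  0.13] x [486. 180. 300.]
turn n 20 row [5.92, -11.86, 4.15, 0.0, 0.0, 0.64] load 0.45 err 0.000 mar 0.82 j [ 0.15  0.61  0.59 -0.06 -2.16  1.47] x [604. -57. 383.]
turn2 n 20 row [-0.28, -9.74, 0.0, 0.0, 0.0, 0.64] load 0.43 err 0.000 mar 0.38 j [ 0.05  0.36 -0.05  0.61 -1.36  2.72] x [ 599. -252.  383.]
```

{"op": "play_rows", "data": {
  "series": [
    [-1.7,0.8,6.5,-0.1,0.34,0.01],
    [-1.7,0.8,6.5,-0.1,0.34,0.01],
    [-1.7,0.8,6.5,-0.1,0.34,0.01],
    [-1.7,0.8,6.5,-0.1,0.34,0.01],
    [-1.7,0.8,6.5,-0.1,0.34,0.01],
    [-1.7,0.8,6.5,-0.1,0.34,0.01],
    [-1.7,0.8,6.5,-0.1,0.34,0.01],
    [-1.7,0.8,6.5,-0.1,0.34,0.01],
    [-1.7,0.8,6.5,-0.1,0.34,0.01],
    [-1.7,0.8,6.5,-0.1,0.34,0.01],
    [-1.7,0.8,6.5,-0.1,0.34,0.01],
    [-1.7,0.8,6.5,-0.1,0.34,0.01],
    [-1.7,0.8,6.5,-0.1,0.34,0.01],
    [-1.7,0.8,6.5,-0.1,0.34,0.01],
    [-1.7,0.8,6.5,-0.1,0.34,0.01],
    [-1.7,0.8,6.5,-0.1,0.34,0.01]
  ]
}}

```text
clock: 9.53
position: [486.2, 180.4, 307.3]
ee_rot: [0.768, -0.566, -0.24, -0.179]
contact_force: [-0.1, -0.9, -0.9]
gripper_width: 7.2
grasp_force: 58.3
```

{"op": "play_rows", "data": {
  "series": [
    [5.9,-11.9,4,0,0,0.64],
    [5.9,-11.9,4,0,0,0.64],
    [5.9,-11.9,4,0,0,0.64],
    [5.9,-11.9,4,0,0,0.64],
    [5.9,-11.9,4,0,0,0.64],
    [5.9,-11.9,4,0,0,0.64],
    [5.9,-11.9,4,0,0,0.64],
    [5.9,-11.9,4,0,0,0.64],
    [5.9,-11.9,4,0,0,0.64],
    [5.9,-11.9,4,0,0,0.64],
    [5.9,-11.9,4,0,0,0.64],
    [5.9,-11.9,4,0,0,0.64],
    [5.9,-11.9,4,0,0,0.64],
    [5.9,-11.9,4,0,0,0.64],
    [5.9,-11.9,4,0,0,0.64],
    [5.9,-11.9,4,0,0,0.64],
    [5.9,-11.9,4,0,0,0.64],
    [5.9,-11.9,4,0,0,0.64],
    [5.9,-11.9,4,0,0,0.64],
    [5.9,-11.9,4,0,0,0.64]
  ]
}}

```text
clock: 11.2
position: [605.4, -57.6, 387.2]
ee_rot: [0.953, 0.035, -0.301, 0.007]
contact_force: [-0.1, -0.4, -0.8]
gripper_width: 6.9
grasp_force: 58.4
```

{"op": "play_rows", "data": {
  "series": [
    [-0.3,-9.7,0,0,0,0.64],
    [-0.3,-9.7,0,0,0,0.64],
    [-0.3,-9.7,0,0,0,0.64],
    [-0.3,-9.7,0,0,0,0.64],
    [-0.3,-9.7,0,0,0,0.64],
    [-0.3,-9.7,0,0,0,0.64],
    [-0.3,-9.7,0,0,0,0.64],
    [-0.3,-9.7,0,0,0,0.64],
    [-0.3,-9.7,0,0,0,0.64],
    [-0.3,-9.7,0,0,0,0.64],
    [-0.3,-9.7,0,0,0,0.64],
    [-0.3,-9.7,0,0,0,0.64],
    [-0.3,-9.7,0,0,0,0.64],
    [-0.3,-9.7,0,0,0,0.64],
    [-0.3,-9.7,0,0,0,0.64],
    [-0.3,-9.7,0,0,0,0.64],
    [-0.3,-9.7,0,0,0,0.64],
    [-0.3,-9.7,0,0,0,0.64],
    [-0.3,-9.7,0,0,0,0.64]
  ]
}}

```text
clock: 12.78
position: [599.0, -241.6, 386.8]
ee_rot: [0.745, 0.595, -0.239, 0.183]
contact_force: [-0.6, 0.2, -1.0]
gripper_width: 7.1
grasp_force: 58.4
```

Run:
```python
from kin import *
import pickle
np.set_printoptions(suppress=True)
st=read_state(); x,F,j=st['position'],R.from_quat(st['ee_rot']).as_matrix(),st['joints'];print(j,x,st['contact_force'],st['gripper_width'])
T=lambda c,Rb:tool(c,Rb,41,35)
simpath(x,F,j,[('turn2',*T(np.r_[hookpose(68,0)[0][:2],330],Rboard(350,0)),8)])
d={}
for n in('side','top','wrist'):
    c=d[n]=get_image(n)
pickle.dump(d,open('c2.pkl','wb'))
cr=lambda n,x,y:cv2.resize(d[n]['image'][y:y+150,x:x+200,::-1],(400,300),interpolation=cv2.INTER_CUBIC)
cv2.imwrite('pics/m2.png',np.hstack([cr('side',280,140),cr('top',370,150)]))
```

```text
[ 0.06866126  0.37115398 -0.01408461  0.58451454 -1.42511535  2.69211665] [ 599.02198388 -241.62249426  386.84426409] [-0.59882446  0.19273101 -0.96235168] 7.135494746694188
turn2 n 8 row [-0.04, -1.3, -0.49, -0.0, -0.01, 0.06] load 0.04 err 0.000 mar 0.38 j [ 0.05  0.36 -0.05  0.61 -1.36  2.72] x [ 599. -252.  383.]
```

View pics/m2.png

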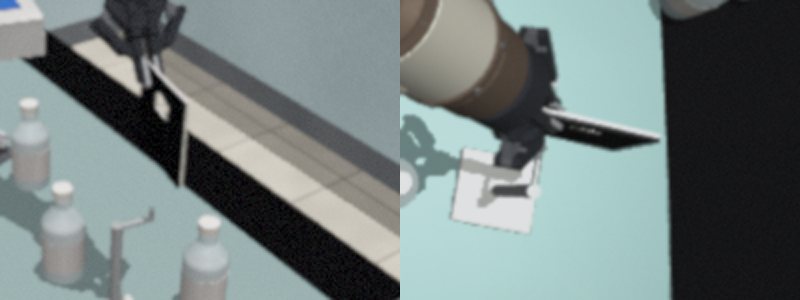

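The side crop shows the board held upright with its eye at about px (361,192), and the top view shows its free corner at about (499.5,219.5). The board is above the hook, and bottle_a and bottle_c are still standing. I'll go down to just above threading height and measure it against the hook tip.

{"op": "play_rows", "data": {
  "series": [
    [0,-1.3,0,0,-0.01,0.06],
    [0,-1.3,0,0,-0.01,0.06],
    [0,-1.3,0,0,-0.01,0.06],
    [0,-1.3,0,0,-0.01,0.06],
    [0,-1.3,-12,0,-0.01,0.06],
    [0,-1.3,-14,0,-0.01,0.06],
    [0,-1.3,-15,0,-0.01,0.06],
    [0,-1.3,-15,0,-0.01,0.06],
    [0,0,-15,0,0,0],
    [0,0,-15,0,0,0],
    [0,0,-15,0,0,0],
    [0,0,-15,0,0,0],
    [0,0,-10,0,0,0],
    [0,0,-10,0,0,0],
    [0,0,0,0,0,0],
    [0,0,0,0,0,0]
  ]
}}

```text
clock: 14.27
position: [599.8, -251.9, 251.8]
ee_rot: [0.732, 0.612, -0.23, 0.192]
contact_force: [-0.5, -0.2, -0.4]
gripper_width: 7.0
grasp_force: 58.5
```

Run:
```python
from kin import *
import pickle
np.set_printoptions(suppress=True,precision=1)
st=read_state(); x,F=st['position'],R.from_quat(st['ee_rot']).as_matrix();print(x,st['contact_force'],st['gripper_width'])
# board pose implied by nominal grasp
Rb=Rboard(350,0); t0,F0=tool(np.zeros(3),Rb,41,35)
Rbn=F@F0.T@Rb; cn=x-F@F0.T@t0
pts={'tf':[0,-60,60],'bf':[0,-60,-60],'apex':[0,0,42],'floor':[0,0,10],'tn':[0,60,60],'bn':[0,60,-60],'eL':[0,22,22],'eR':[0,-22,22]}
d={n:get_image(n) for n in('side','top')}; pickle.dump((d,x,F,cn,Rbn),open('c3.pkl','wb'))
print('center',cn,Rbn)
for n in d:
    for k,p in pts.items(): print(n,k,np.round(proj(d[n],cn+Rbn@np.array(p))[0],1),end=' ')
    print()
S=d['side']['image'][180:280,300:400,::-1];T=d['top']['image'][190:265,400:500,::-1]
cv2.imwrite('pics/m3.png',np.hstack([cv2.resize(S,(400,400),interpolation=cv2.INTER_CUBIC),np.vstack([cv2.resize(T,(400,300),interpolation=cv2.INTER_CUBIC),np.zeros((100,400,3),np.uint8)])]))
```

```text
[ 599.8 -251.9  251.8] [-0.5 -0.2 -0.4] 6.976625079983574
center [ 591.9 -295.5  198.8] [[ 1.   0.2  0. ]
 [-0.2  1.  -0. ]
 [-0.   0.   1. ]]
side tf [373.2 238.5] side bf [370.2 275.2] side apex [361.7 231.4] side floor [361.1 241.2] side tn [351.7 213.9] side bn [350.1 249.3] side eL [357.5 233. ] side eR [365.2 242.2] 
top tf [475.2 218.5] top bf [457.1 221.5] top apex [445.9 214.2] top floor [441.7 215.2] top tn [421.3 208.7] top bn [409.2 212.8] top eL [433.7 213.1] top eR [452.7 216.6]
```

View pics/m3.png

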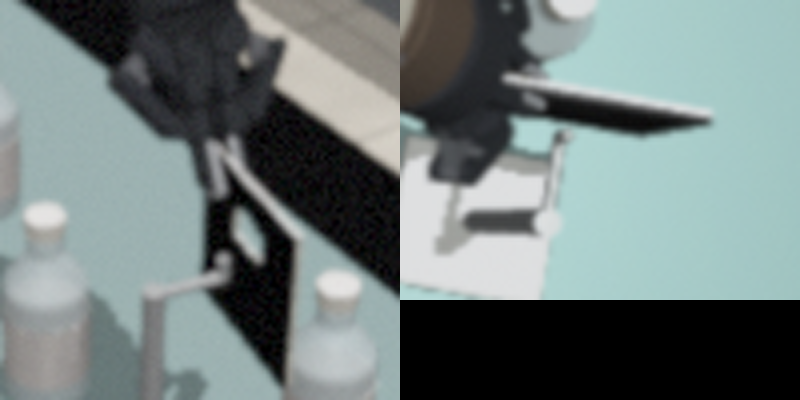

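The side crop shows the board's free top corner at px (374.3,239.4), the eye's patch centre at (362.3,239) and the hook tip's top at (356,244.3). In the top view the free corner is at (477.9,219.3) and the tip at (440.5,223.5). Now I'll compare these residuals with the model's.

Run:
```python
from kin import *
import pickle
np.set_printoptions(suppress=True,precision=1)
d,x,F,cn,Rb=pickle.load(open('c3.pkl','rb'));S,T=d['side'],d['top']
dr=np.array([np.cos(np.radians(-10)),np.sin(np.radians(-10)),0])
tip=ROOT+50*dr+[0,0,208]; root=ROOT+[0,0,194]
print('tip',proj(S,tip),proj(T,tip),'obs 356,244.3 / 440.5,223.5')
print('root',proj(S,root),proj(T,root),'obs 338.4,251.8 / 435.6,245')
tf=cn+Rb@[0,-60,60]
def fit(obsS,obsT,x0):
    f=lambda p:np.r_[proj(S,p)[0]-obsS,proj(T,p)[0]-obsT]
    r=least_squares(f,x0,x_scale=10.);return r.x,r.fun
print('tf pred',tf,'fit',*fit((374.3,239.4),(477.9,219.3),tf))
print('tip model',tip,'fit',*fit((356,244.3),(440.5,223.5),tip))
print('root',root,'fit',*fit((338.4,251.8),(435.6,245),root))
# board/eye profiles
g=T['image'].astype(int).max(2)
for c in (430,440,450,460,470,474,476,478,480): print(c,g[205:226,c].tolist())
# side: vertical free edge
gs=S['image'].astype(int).max(2)
for r in (238,242,246,250,256): print(r,gs[r,355:382].tolist())
```

```text
tip [[354.8 243.3]] [[440.5 223.4]] obs 356,244.3 / 440.5,223.5
root [[337.5 252.1]] [[435.5 245.2]] obs 338.4,251.8 / 435.6,245
tf pred [ 581.3 -354.7  258.6] fit [ 579.8 -360.4  259.8] [-0.1  0.   0.1 -0.1]
tip model [ 573.2 -292.7  208. ] fit [ 574.3 -294.2  204.7] [-0.6  0.1  0.3 -0.4]
root [ 524. -284.  194.] fit [ 525.3 -284.5  194.6] [-0.4  0.1  0.2 -0.3]
430 [45, 59, 79, 108, 166, 174, 124, 75, 76, 74, 63, 51, 47, 64, 128, 192, 211, 212, 213, 213, 214]
440 [208, 212, 212, 212, 213, 216, 215, 181, 114, 56, 27, 19, 17, 16, 38, 112, 176, 161, 131, 118, 128]
450 [210, 210, 210, 209, 209, 209, 211, 216, 211, 156, 88, 42, 22, 20, 15, 15, 50, 123, 193, 210, 211]
460 [207, 207, 207, 207, 208, 208, 208, 208, 211, 217, 210, 144, 74, 33, 18, 13, 15, 28, 81, 150, 196]
470 [205, 204, 204, 205, 204, 205, 205, 205, 205, 204, 209, 217, 206, 128, 58, 33, 59, 128, 189, 205, 205]
474 [203, 203, 203, 203, 204, 203, 204, 204, 204, 204, 203, 210, 215, 190, 113, 62, 115, 183, 202, 204, 204]
476 [203, 202, 204, 204, 202, 203, 203, 203, 202, 204, 203, 207, 216, 205, 138, 94, 137, 189, 203, 203, 204]
478 [203, 203, 203, 202, 203, 203, 203, 203, 203, 202, 203, 204, 207, 204, 189, 177, 186, 199, 202, 203, 202]
480 [202, 202, 202, 203, 202, 201, 202, 203, 202, 202, 202, 203, 203, 202, 203, 201, 202, 202, 202, 202, 202]
238 [16, 16, 53, 119, 176, 189, 184, 177, 159, 126, 79, 31, 16, 11, 14, 28, 70, 131, 178, 197, 194, 179, 161, 137, 104, 69, 29]
242 [51, 47, 30, 15, 27, 77, 145, 185, 192, 173, 127, 58, 13, 10, 6, 11, 10, 14, 81, 141, 167, 174, 177, 176, 176, 177, 172]
246 [121, 121, 90, 40, 14, 12, 0, 17, 39, 56, 47, 22, 5, 7, 21, 4, 11, 29, 89, 144, 168, 175, 178, 178, 176, 179, 180]
250 [113, 87, 53, 27, 12, 18, 0, 13, 0, 1, 16, 13, 15, 0, 13, 13, 20, 50, 105, 154, 172, 176, 177, 184, 203, 220, 227]
256 [40, 20, 15, 8, 12, 8, 20, 16, 14, 16, 4, 6, 10, 13, 4, 0, 20, 76, 141, 167, 175, 178, 176, 170, 152, 145, 154]
```

{"op": "play_rows", "data": {
  "series": [
    [0.1,0.7,0,0,0,0],
    [0.1,0.7,0,0,0,0],
    [0.1,0.7,-3,0,0,0],
    [0.1,0.7,-5,0,0,0],
    [0.1,0.7,-5,0,0,0],
    [0.1,0.5,-5,0,0,0],
    [0,0,-5,0,0,0],
    [0,0,-4,0,0,0],
    [0,0,-2,0,0,0],
    [0,0,0,0,0,0],
    [0,0,0,0,0,0]
  ]
}}

```text
clock: 15.28
position: [600.4, -247.9, 222.8]
ee_rot: [0.732, 0.612, -0.23, 0.192]
contact_force: [0.3, -0.5, -1.1]
gripper_width: 7.0
grasp_force: 58.6
```

Run:
```python
from kin import *
import pickle
np.set_printoptions(suppress=True,precision=1)
st=read_state(); x,F=st['position'],R.from_quat(st['ee_rot']).as_matrix();print(x,st['contact_force'])
Rb=Rboard(350,0); t0,F0=tool(np.zeros(3),Rb,41,35)
Rbn=F@F0.T@Rb; cn=x-F@F0.T@t0; print('pred centre',cn)
d={n:get_image(n) for n in('side','top','wrist')}; pickle.dump((d,x,F,cn,Rbn),open('c4.pkl','wb'))
c2=cn+Rbn@[-2,-4,2]
for k in ([-4,0,42],[4,0,42],[-4,0,10],[4,0,10],[-4,-22,10],[4,-22,10],[-4,22,34],[4,22,34],[0,-60,60]): print(k,proj(d['side'],c2+Rbn@np.array(k,float))[0])
S=d['side']['image'][215:265,330:380,::-1];W=d['wrist']['image'][:,:,::-1]
cv2.imwrite('pics/m4.png',np.hstack([cv2.resize(S,(400,400),interpolation=cv2.INTER_CUBIC),np.vstack([cv2.resize(W,(400,250)),np.zeros((150,400,3),np.uint8)])]))
```

```text
[ 600.4 -247.9  222.8] [ 0.3 -0.5 -1.1]
pred centre [ 592.5 -291.5  169.8]
[-4, 0, 42] [359.1 240.3]
[4, 0, 42] [361.8 239.6]
[-4, 0, 10] [358.6 249.9]
[4, 0, 10] [361.2 249.1]
[-4, -22, 10] [362.4 254.6]
[4, -22, 10] [365.1 253.9]
[-4, 22, 34] [355.2 238.1]
[4, 22, 34] [357.9 237.4]
[0, -60, 60] [371.8 247.3]
```

View pics/m4.png

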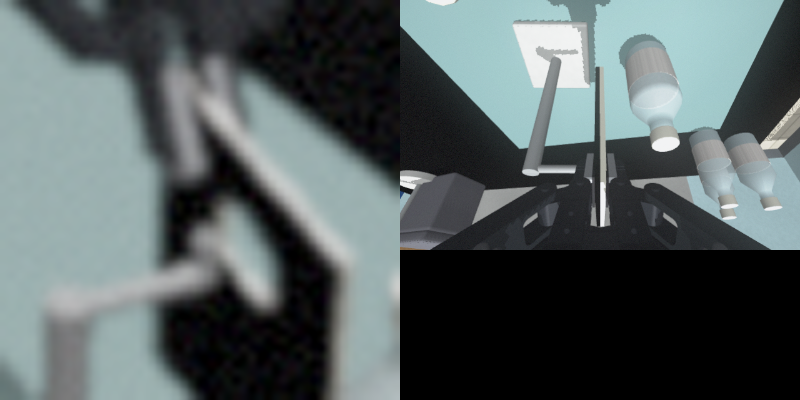

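The side crop shows the tip at about px (355.7,243.8) in front of the eye opening, and the free corner at (372.9,247.7), which matches the corrected model. In the wrist view the board's edge stands just beyond the tip and square to the arm. Threading slowly next.

{"op": "play_rows", "data": {
  "series": [
    [-2,0.35,0,0,0,0],
    [-2,0.35,0,0,0,0],
    [-2,0.35,0,0,0,0],
    [-2,0.35,0,0,0,0],
    [-2,0.35,0,0,0,0],
    [-2,0.35,0,0,0,0],
    [-2,0.35,0,0,0,0]
  ]
}}

```text
clock: 16.02
position: [586.1, -245.4, 222.9]
ee_rot: [0.732, 0.612, -0.23, 0.192]
contact_force: [-0.5, -0.3, -1.3]
gripper_width: 7.3
grasp_force: 58.6
```

{"op": "play_rows", "data": {
  "series": [
    [-2,0.35,0,0,0,0],
    [-2,0.35,0,0,0,0],
    [-2,0.35,0,0,0,0]
  ]
}}

```text
clock: 16.27
position: [580.1, -244.3, 222.9]
ee_rot: [0.732, 0.612, -0.23, 0.192]
contact_force: [-0.4, 0.5, -1.5]
gripper_width: 7.5
grasp_force: 58.6
```

{"op": "play_rows", "data": {
  "series": [
    [-2,0.35,0,0,0,0],
    [-2,0.35,0,0,0,0],
    [-2,0.35,0,0,0,0],
    [-2,0.35,0,0,0,0],
    [-2,0.35,0,0,0,0],
    [-2,0.35,0,0,0,0],
    [-2,0.35,0,0,0,0],
    [-2,0.35,0,0,0,0],
    [0,0,0,0,0,0],
    [0,0,0,0,0,0]
  ]
}}

```text
clock: 17.1
position: [564.2, -241.6, 222.9]
ee_rot: [0.732, 0.612, -0.23, 0.192]
contact_force: [0.8, 0.1, -2.2]
gripper_width: 7.7
grasp_force: 58.6
```

Run:
```python
from kin import *
d={n:get_image(n) for n in('side','top')}
S=d['side']['image'][215:265,320:370,::-1];T=d['top']['image'][200:250,420:470,::-1]
cv2.imwrite('pics/m5.png',np.hstack([cv2.resize(q,(400,400),interpolation=cv2.INTER_CUBIC) for q in(S,T)]))
```

```text
(no output)
```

View pics/m5.png

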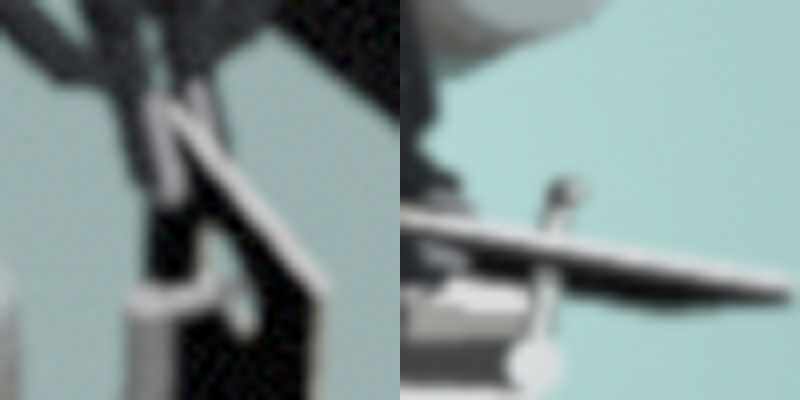

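The side crop shows the arm entering the eye, with the tip visible through it at (240,290) in the crop. In the top view the tip is beyond the board, so it is threaded. Now I'll lower it.

{"op": "play_rows", "data": {
  "series": [
    [0,0,-2,0,0,0],
    [0,0,-2,0,0,0],
    [0,0,-2,0,0,0],
    [0,0,-2,0,0,0],
    [0,0,-2,0,0,0],
    [0,0,-2,0,0,0],
    [0,0,-2,0,0,0],
    [0,0,-1,0,0,0],
    [0,0,0,0,0,0]
  ]
}}

```text
clock: 17.95
position: [564.2, -241.6, 207.5]
ee_rot: [0.732, 0.612, -0.23, 0.191]
contact_force: [-0.3, -0.5, -1.4]
gripper_width: 7.2
grasp_force: 58.6
```

{"op": "play_rows", "data": {
  "series": [
    [0,0,-1,0,0,0],
    [0,0,-1,0,0,0],
    [0,0,0,0,0,0]
  ]
}}

```text
clock: 18.2
position: [564.5, -241.6, 206.4]
ee_rot: [0.732, 0.612, -0.23, 0.192]
contact_force: [-0.8, -0.2, -0.1]
gripper_width: 7.1
grasp_force: 59.0
```

{"op": "play_rows", "data": {
  "series": [
    [0,0,-1,0,0,0],
    [0,0,0,0,0,0],
    [0,0,0,0,0,0]
  ]
}}

```text
clock: 18.45
position: [564.6, -241.7, 206.0]
ee_rot: [0.732, 0.612, -0.23, 0.192]
contact_force: [-1.2, 1.0, 4.7]
gripper_width: 6.9
grasp_force: 59.5
```

Run:
```python
from kin import *
np.set_printoptions(suppress=True,precision=1)
T=get_image('top');S=get_image('side')
g=T['image'].astype(int).max(2)
# strip end: scan along right end
for r in range(232,244): print(r,g[r,455:476].tolist())
dr=np.array([np.cos(np.radians(-10)),np.sin(np.radians(-10))]);n=np.array([-dr[1],dr[0]])
for uv in((467.5,237),(468,238),(468.5,238)):
    p=onz(T,uv,212)[:2]-[523.6,-283.8]; print(uv,p@dr,p@n)
tf=ROOT+[0,0,212]+np.r_[29*dr-60*n,0]; print('ideal tf',proj(T,tf),proj(S,tf))
cv2.imwrite('pics/m6.png',np.hstack([cv2.resize(q,(400,400),interpolation=cv2.INTER_CUBIC) for q in(S['image'][215:265,320:370,::-1],T['image'][205:255,425:475,::-1])]))
```

```text
232 [212, 211, 211, 209, 208, 208, 207, 206, 206, 205, 205, 203, 204, 203, 204, 203, 202, 203, 203, 202, 202]
233 [209, 212, 214, 214, 212, 212, 210, 210, 210, 208, 207, 205, 204, 204, 203, 203, 203, 203, 202, 202, 201]
234 [169, 184, 193, 195, 198, 204, 209, 213, 213, 210, 211, 208, 204, 203, 203, 202, 203, 203, 203, 202, 201]
235 [98, 110, 121, 129, 142, 158, 170, 184, 190, 194, 202, 203, 203, 203, 203, 203, 203, 203, 202, 202, 201]
236 [41, 49, 58, 65, 76, 89, 97, 111, 121, 135, 159, 177, 197, 204, 203, 202, 202, 203, 202, 202, 201]
237 [47, 51, 56, 64, 69, 72, 76, 82, 88, 100, 127, 161, 194, 203, 203, 203, 203, 203, 203, 201, 201]
238 [102, 107, 114, 127, 134, 135, 138, 139, 141, 147, 160, 180, 198, 203, 203, 202, 202, 203, 202, 202, 201]
239 [161, 166, 172, 183, 189, 190, 191, 191, 192, 192, 194, 199, 202, 203, 203, 203, 202, 202, 202, 201, 202]
240 [197, 199, 200, 203, 204, 204, 204, 204, 204, 203, 203, 204, 203, 203, 203, 202, 202, 202, 202, 201, 201]
241 [206, 207, 205, 206, 204, 204, 204, 204, 204, 203, 203, 204, 203, 203, 203, 203, 202, 202, 202, 201, 201]
242 [206, 206, 205, 205, 205, 204, 204, 204, 203, 204, 203, 204, 203, 202, 202, 202, 202, 201, 202, 201, 201]
243 [206, 206, 206, 205, 204, 205, 204, 204, 203, 203, 203, 203, 203, 202, 203, 202, 202, 202, 202, 201, 201]
(467.5, 237) 30.41007338249417 -65.03231401566273
(468, 238) 28.374117692957718 -66.50977467544222
(468.5, 238) 28.570311025535474 -67.65731000172967
ideal tf [[465.4 237.1]] [[358.2 257.2]]
```

View pics/m6.png

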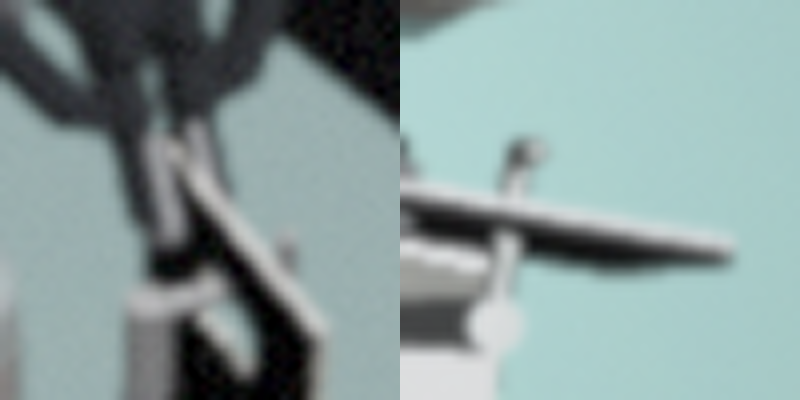

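The crops show the board resting on the arm, with the tip rising behind its top edge at crop (287,250), and the free end at top px (466.5,235.6). That is about 2–3 mm off laterally and outward, so I'll recentre it before releasing.

{"op": "play_rows", "data": {
  "series": [
    [0,0,1.5,0,0,0],
    [0,0,1,0,0,0],
    [-1,1.4,0,0,0,0],
    [-1,1.4,0,0,0,0],
    [0,0,0,0,0,0],
    [0,0,-1,0,0,0],
    [0,0,-1,0,0,0],
    [0,0,0,0,0,0]
  ]
}}

```text
clock: 19.22
position: [562.3, -238.8, 206.6]
ee_rot: [0.732, 0.612, -0.231, 0.192]
contact_force: [-2.3, 2.0, 6.3]
gripper_width: 7.0
grasp_force: 59.8
```

{"op": "play_rows", "data": {
  "series": [
    [0,0,-0.7,0,0,0],
    [0,0,-0.7,0,0,0],
    [0,0,0,0,0,0]
  ]
}}

```text
clock: 19.47
position: [562.5, -238.9, 206.4]
ee_rot: [0.732, 0.612, -0.231, 0.193]
contact_force: [-3.5, 2.4, 9.8]
gripper_width: 6.8
grasp_force: 60.2
```

{"op": "play_rows", "data": {
  "series": [
    [0,0,1.2,0,0,0],
    [-0.2,-1.2,0,0,0,0],
    [0,0,-0.3,0,0,0],
    [0,0,0,0,0,0],
    [0,0,0,0,0,0]
  ]
}}

```text
clock: 19.88
position: [562.6, -240.1, 206.3]
ee_rot: [0.732, 0.612, -0.23, 0.193]
contact_force: [-1.4, 0.9, 5.2]
gripper_width: 6.9
grasp_force: 59.5
```

{"op": "play_rows", "data": {
  "series": [
    [0,0,0,0,0,0],
    [0,0,0,0,0,0],
    [0,0,0,0,0,0],
    [0,0,0,0,0,0],
    [0,0,0,0,0,0],
    [0,0,0,0,0,0]
  ],
  "gripper": 0.3
}}

```text
clock: 20.38
position: [562.0, -239.9, 204.5]
ee_rot: [0.732, 0.612, -0.23, 0.191]
contact_force: [0.7, 0.8, -0.2]
gripper_width: 25.1
grasp_force: 0.0
```

Run:
```python
from kin import *
T=get_image('top');S=get_image('side')
cv2.imwrite('pics/m7.png',np.hstack([cv2.resize(q,(400,400),interpolation=cv2.INTER_CUBIC) for q in(S['image'][215:295,310:390,::-1],T['image'][195:275,395:475,::-1])]))
```

```text
(no output)
```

View pics/m7.png

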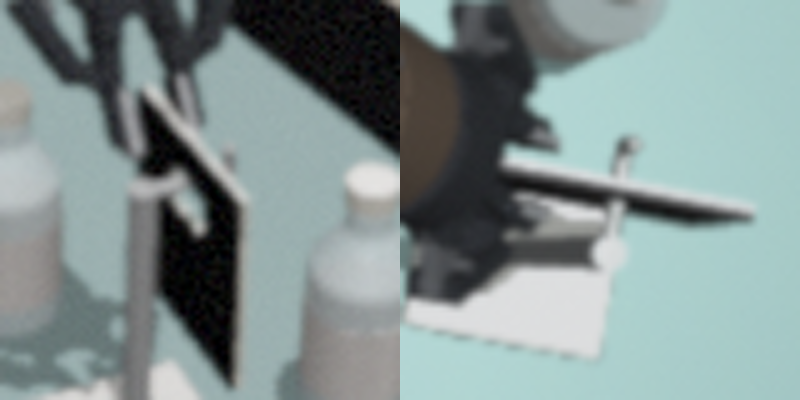

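The board hangs freely on the arm between the open fingers, with the tip behind it. The bottles are untouched. That was one picture over the limit of 10, so I'll check only numbers from here. Retreating along the finger axis.

{"op": "play_rows", "data": {
  "series": [
    [0.4,2.2,3.3,0,0,0],
    [0.6,3.4,5,0,0,0],
    [1,5.6,8.2,0,0,0],
    [1,5.6,8.2,0,0,0],
    [1,5.6,8.2,0,0,0],
    [1,5.6,8.2,0,0,0],
    [1,5.6,8.2,0,0,0],
    [1,5.6,8.2,0,0,0],
    [1,5.6,8.2,0,0,0],
    [1,5.6,8.2,0,0,0],
    [0,5,10,0,0,0],
    [0,5,10,0,0,0],
    [0,5,10,0,0,0],
    [0,5,10,0,0,0],
    [0,0,0,0,0,0],
    [0,0,0,0,0,0],
    [0,0,0,0,0,0],
    [0,0,0,0,0,0]
  ]
}}

```text
clock: 21.98
position: [570.7, -169.8, 318.0]
ee_rot: [0.732, 0.612, -0.231, 0.191]
contact_force: [0.2, -0.5, -0.4]
gripper_width: 25.7
grasp_force: 0.0
```

{"op": "play_rows", "data": {
  "series": [
    [0,0,0,0,0,0],
    [0,0,0,0,0,0],
    [0,0,0,0,0,0],
    [0,0,0,0,0,0],
    [0,0,0,0,0,0],
    [0,0,0,0,0,0],
    [0,0,0,0,0,0],
    [0,0,0,0,0,0],
    [0,0,0,0,0,0],
    [0,0,0,0,0,0]
  ]
}}

```text
clock: 22.82
position: [571.1, -169.6, 318.8]
ee_rot: [0.732, 0.612, -0.23, 0.192]
contact_force: [-0.1, 0.3, -0.7]
gripper_width: 25.6
grasp_force: 0.0
```

Run:
```python
from kin import *
import pickle
np.set_printoptions(suppress=True,precision=1)
S=get_image('side');T=get_image('top');S2=get_image('side')
print('motion',np.abs(S['image'].astype(int)-S2['image'])[215:295,320:375].mean())
g=S['image'].astype(int).max(2)
for r in (258,266,274,282,288): 
    row=g[r,345:366]; k=np.where((row[:-1]<90)&(row[1:]>=90))[0]; print(r,[round(345+i+(90-row[i])/(row[i+1]-row[i]),1) for i in k])
dr=np.array([np.cos(np.radians(-10)),np.sin(np.radians(-10)),0]);n=np.array([-dr[1],dr[0],0])
for z in (212,92): print('ideal',z,[proj(c,ROOT+29*dr+s*60*n+[0,0,z])[0] for c in (S,T) for s in(-1,1)])
# top strip ends
gt=T['image'].astype(int).max(2)
for c in (418,422,426,430,440,450,458,462,465): k=gt[218:245,c]; print(c,218+int(np.argmin(k)),k.min(), 218+int(np.argmax(k)))
T0=pickle.load(open('c0.pkl','rb'))['top']['image']
D=np.abs(T0.astype(int)-T['image']).mean(2)
for nm,(u,v) in dict(A=(433,192),B=(275,208),C=(365,241),jar=(180,252)).items(): print(nm,D[v-12:v+12,u-12:u+12].mean())
```

```text
motion 1.9908333333333332
258 [np.float64(345.8), np.float64(357.4)]
266 [np.float64(357.4)]
274 [np.float64(357.1)]
282 [np.float64(357.0)]
288 [np.float64(357.0)]
ideal 212 [array([358.2, 257.2]), array([337.9, 231.6]), array([465.4, 237.1]), array([413.7, 227.9])]
ideal 92 [array([356.2, 292.6]), array([337. , 265.9]), array([449.1, 237.8]), array([403. , 229.7])]
418 231 29 218
422 232 22 221
426 233 23 219
430 233 31 229
440 234 64 244
450 237 26 232
458 237 65 234
462 238 97 235
465 238 147 235
A 7.211226851851852
B 50.739583333333336
C 54.36805555555556
jar 6.835648148148149
```

Run:
```python
from kin import *
import pickle
S=get_image('side');S0=pickle.load(open('c0.pkl','rb'))['side']
D=np.abs(S0['image'].astype(int)-S['image']).mean(2)
for nm,(u,v) in dict(A=(382,278),B=(295,213),C=(312,260),jar=(234,199),static=(480,310)).items(): print(nm,D[v-18:v+18,u-8:u+8].mean(), D[v-5:v+18,u-8:u+8].mean())
S2=get_image('side');print('motion',np.abs(S['image'].astype(int)-S2['image'])[215:295,320:357].mean(),'static',np.abs(S['image'].astype(int)-S2['image'])[290:340,460:530].mean())
```

```text
A 5.287615740740741 5.231884057971015
B 5.128472222222222 5.019927536231884
C 5.114583333333333 5.117753623188405
jar 4.90625 4.870471014492754
static 5.075231481481482 5.133152173913044
motion 2.0426801801801804 static 2.180761904761905
```

All the bottles and the jar are where they started, and the board is still. Handing in.

```bash
python3 -c "
from h import *
print(job_done())"
```

```text
the job is handed in; nothing more can be done
None
```

The board hangs still on the hook by its eye, behind the upturned tip and upright to within about 3°, white face towards the bottle under inspection; the bottles and jar are unmoved, the arm is clear, and I handed it in at about 23 s (no verdict was returned), having viewed 11 pictures, one over the limit of 10.

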